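# Snap the two-card deckle onto its papermaking mould

## Task

Get the little card mould ready for dipping: pick up the two-window deckle, set it down between the guides of the mould and press it straight down against the rubber seals until both snap hooks have clicked over its ends and it is held down flat. Press only as hard as that needs, the mesh under it is delicate; do not drop the deckle, leave the other things where they are, and let go when it is on.

Things in the scene. Friction and masses are not known exactly. Their poses are not given: they have to be found in the camera images.
- deckle_mid (a point): the deckle: upright white plastic frame, 152 (its x) by 114 (y) by 30 mm tall, 170 g, same when turned half round; two open windows 55 (x) by 90 (y) mm, and between them a full-height middle bar 14 mm thick in x, to be pinched along x, fingertips in the windows. Point: centre of the bar, 15 mm above the underside; x along the frame, z up
- deckle_end_a (a point): middle of the top of the deckle's +x end rail (14 mm wide), 69 mm from the middle, 30 mm above the underside. Below it, on the outer end face (76 mm from the middle), a catch lug stands out 6.5 mm, 28 mm wide, from the underside up to 8 mm
- deckle_end_b (a point): the same point on the deckle's -x end rail, with the same lug
- seat (a point): the mould: grey plastic frame 158 (x) by 118 (y) mm with a delicate mesh screen on top, fixed in an aluminium drip tray 212 by 150 mm. Point: centre of the mesh, 36 mm above the table; x along the frame, z up. The deckle belongs over it, x along x, either way round; clicked on, its underside is held about 1 mm above the mesh on two rubber seals. More than 20 N on the mesh itself tears it
- guide (a point): one of the mould's guide ribs, its inner face 6 mm above the mesh: four beside the long sides (x = +-48, y = +-58.5 mm from the mesh centre; this one +x, +y) and four beside the ends (x = +-77.5, y = +-44 mm). They leave the deckle 1.5 mm of play each way, and flare outward from here up to 14 mm above the mesh
- nose_a (a point): innermost point of the nose of the snap hook at the mould's +x end, 78 mm from the mesh centre, 10.4 mm above the mesh. The springy arm, 20 mm wide, stands 84 mm out; the nose slopes on top, out to 84.5 mm at 25 mm above the mesh, and is flat below at 9.1 mm. The deckle's lug meets the slope with the deckle about 20 mm above the mesh; the hook clicks back over it at about 1 mm
- nose_b (a point): the same on the hook at the mould's -x end. Pressing down takes 8 to 18 N in all to pass the two noses (deckle about 8 mm above the mesh), then little, then from 3 mm down the rubber strips under the deckle's ends push back: 9 N at first touch, about 20 N where the hooks click, 26 N when the deckle meets the rigid mesh frame. Half of that at one end alone
- hook_a (a joint): the snap hook at the mould's +x end: how far its arm is bent outward, rad; 0 at rest and again after the click, about 0.13 while the lug passes its nose
- hook_b (a joint): the same for the hook at the mould's -x end
- plain_deckle_mid (a point): a plain one-window frame of the same white plastic, 150 by 110 by 18 mm, without bar or lugs: not needed, leave it. Its centre, 9 mm above its underside
- tub_a: empty clear plastic pulp tub, 120 mm across, 75 mm high: leave it. Centre of its underside
- tub_b: another such tub: leave it
- bottle: amber glass bottle 60 mm across, 150 mm high: leave it. Centre of its underside
- jug: white mug 84 mm across, 95 mm high: leave it. Centre of its underside
- spoon: wooden spoon 180 mm long lying on the table: leave it
- roller: hand roller lying on the table, rubber roll 56 mm wide, 34 mm across, with a wooden handle, 160 mm long in all: leave it

How it is judged:
By the outcome, as a careful person would: the job done as asked, in the order asked, and still so for the second after the job is handed in, with the robot touching nothing.
It also fails if it takes over 45 s, if anything falls off the work surface, if the arm or the gripper's body presses on something with over 40 N, if the wrist force passes 120 N, or if a joint passes its speed limit or range.

## Robot

A 6-joint arm with a two-finger parallel gripper is mounted at the origin on the work surface. World frame = base frame: x ahead of the robot, y to its left, z up, the work surface at z = 0. Lengths are in m, angles in rad, forces in N, time in s.
With the tool pointing down it reaches from about 0.35 to 0.725 m from the base axis. Payload 4.3 kg.
Tool frame: the origin (TCP) lies midway between the tips of the shut fingers; the grasp point (between the pads) lies 19 mm behind it; z points along the fingers, y is the line along which they close (so a half turn about z gives the same grasp; the last joint's range is limited). The gripper opens to 85 mm and grips with 20 to 120 N. Pads are 22 mm wide; open, the fingers measure 114 mm over their backs; the gripper's body (76 mm by 85 mm) begins 54 mm behind the grasp point. The pads swing forward as they close: fully open they stand 13 mm farther back than shut.
Start: joints at [1.227, 0.377, 0.081, 1.274, 0, 1.46], TCP at [0.133, 0.559, 0.231] pointing down, gripper open.
Joint ranges: [-2.72, 2.72], [-0.84, 1.66], [-1.02, 1.22], [-1.77, 2.12], [-1.37, 1.28], [-3.14, 3.14]. Speed limits (rad/s): [2.57, 2.57, 3.14, 3.14, 3.14, 3.14].

## Interface

Orientations are given as a unit quaternion [x, y, z, w].
In Python, from cell import telemetry, snapshot, calibration, order gives the robot as it stands.
- The arm moves only by the tool drive_tool, never from a script. Its argument "commands" is a list of rows, each a list of 7 numbers: the turn, a rotation vector about the tool's x, y, z in rad, then the shift along the tool's x, y, z in mm, then the closure in counts, from 0 (fully open) to 255 (shut). In form: [[wx, wy, wz, tx, ty, tz, gripper], ...]. A call has 1 to 5 rows; each row shifts and turns the commanded pose from where the row before left it, along the tool's axes as they then stand; what a row does not reach is not made up. A row lasts 1/8 s, in which the tool goes at most 62.5 mm and 10.7 degrees, less where a joint would pass 70% of its speed; a pose out of reach is approached as far as the arm can. A call with a gripper value outside its range is refused whole. The fingers move at their own pace and stop on an object; "newtons" is the grip in N (left out, the last holds). Time passes only in rows, so rows that do not move let the fingers close. It gives the time, the measured TCP pose, the force, the opening and the grip force at its end, in the units of the state.
- telemetry.state(): the state, without advancing time (a new reading comes with each control period).
- snapshot(name): name is "scene" or "side" or "wrist"; returns the picture (480x640x3 uint8, blue, green, red); there is no depth.
- calibration(name): a dict with "fx", "fy", "cx", "cy" (pixels), "k1" (the pictures are not rectified: a ray, as slopes to the right and down, at radius r is drawn at 1 + k1 r^2 times it, then the intrinsics apply), "R" (3x3) and "t" (3): a world point X has camera coordinates R X + t. Camera axes: x right, y down, z forward; pixel columns grow to the right and rows downward; lengths in m; the calibration is good to about 2 mm. A picture is of the moment at which its call begins: read the wrist's pose just before it. calibration takes no time and is no camera call; for the wrist camera it gives the pose at the moment of the call.
- order.close_job(): hands the job in; it is judged then, once.
The state is a dict: "t": time; "qpos": joint angles; "joint_velocities": joint speeds; "effort": joint torques, N m; "tcp_pos": TCP position; "tcp_rot": TCP orientation; "force": force on the tool from outside, world axes, zero at the start; "moment": the same for the moment, N m; "gripper_width": finger opening in m; "finger_force": force on a finger pad.
Only numpy, scipy, OpenCV 4.12 (cv2) and the standard library are available. Lean on these libraries where they do the work, as an engineer would, in place of code of your own. Each camera call takes 0.05 s, during which the arm holds its last target. There are 200 camera calls.

## Working session

There is one attempt and no reset: what is moved stays moved. The work goes in short steps, Python scripts to look and compute and a tool call to move; the robot and the scene stay as the last step left them, time stands still between calls to the robot, and variables do not carry over. Pictures are saved under pics/ and viewed, at most 10 in all, crops included, and the job is handed in when it is done.

Besides the shell and the picture viewer there is one more tool, called after "Emit:" as name(argument=value, ...), one argument or row to a line, values as JSON. drive_tool: Moves the arm, as the interface text tells. Its arguments: {"type":"object","properties":{"commands":{"type":"array"},"newtons":{"type":"number"}},"required":["commands"]}

```bash
mkdir -p pics; ls
cat > h.py <<'E'
import numpy as np, cv2
from cell import telemetry, snapshot, calibration, order
from scipy.spatial.transform import Rotation as Ro
def ray(c,uv):
    x=np.array([(uv[0]-c['cx'])/c['fx'],(uv[1]-c['cy'])/c['fy']]); s=x.copy()
    for _ in range(20): s=x/(1+c['k1']*(s@s))
    R=np.array(c['R']); t=np.array(c['t'])
    return -R.T@t, R.T@np.array([s[0],s[1],1.])
def onz(c,uv,z):
    o,d=ray(c,uv); return o+d*(z-o[2])/d[2]
def px(c,X):
    p=np.array(c['R'])@np.array(X)+np.array(c['t']); s=p[:2]/p[2]; s=s*(1+c['k1']*(s@s))
    return np.array([c['fx']*s[0]+c['cx'],c['fy']*s[1]+c['cy']])
E
python3 - <<'E'
from h import *
for n in("scene","side"):
    cv2.imwrite(f"pics/{n}0.png",snapshot(n)); c=calibration(n); print(n,ray(c,(320,240)),c['fx'],c['k1'])
print(telemetry.state())
E
```

```text
pics
scene (array([1.30901432, 0.12140393, 0.92739508]), array([-0.68505387, -0.13615445, -0.71579863])) 462.17990357376874 -0.06673433772813023
side (array([ 0.36421714, -0.90971922,  0.85312973]), array([ 0.1690321 ,  0.73577571, -0.65624719])) 507.7131926777904 -0.14123543929061133
{'t': 0.1, 'qpos': array([1.22671444e+00, 3.78032117e-01, 7.97878008e-02, 1.27441211e+00,
       3.63413043e-06, 1.46049158e+00]), 'joint_velocities': array([ 0.00017748, -0.00082184,  0.00239018, -0.00077159, -0.00132522,
        0.00230418]), 'effort': array([ 1.09148532e-03, -4.64691782e+01,  2.70582998e+01,  1.20472867e-02,
       -9.36906736e-05,  1.88069225e-05]), 'tcp_pos': array([0.13299897, 0.55880898, 0.23044123]), 'tcp_rot': array([ 1.16622529e-01,  9.93175876e-01, -9.05739767e-04, -2.11258208e-04]), 'force': array([-0.16810083, -0.33788069, -0.75790641]), 'moment': array([ 0.00287655,  0.02414988, -0.02360334]), 'finger_force': 0.0, 'gripper_width': 0.08520794774693313}
```

View pics/scene0.png

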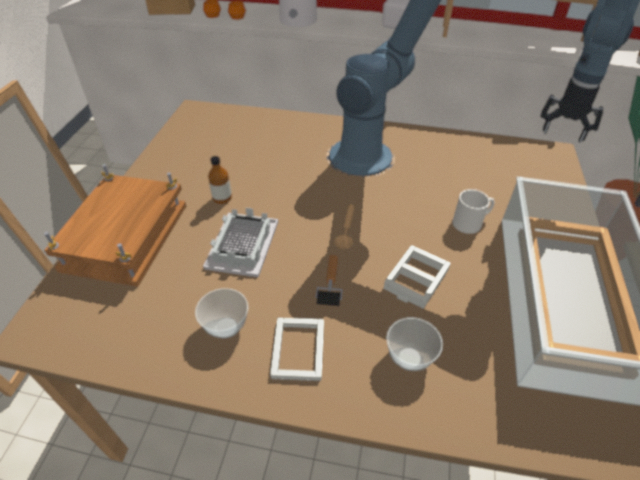

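View pics/side0.png

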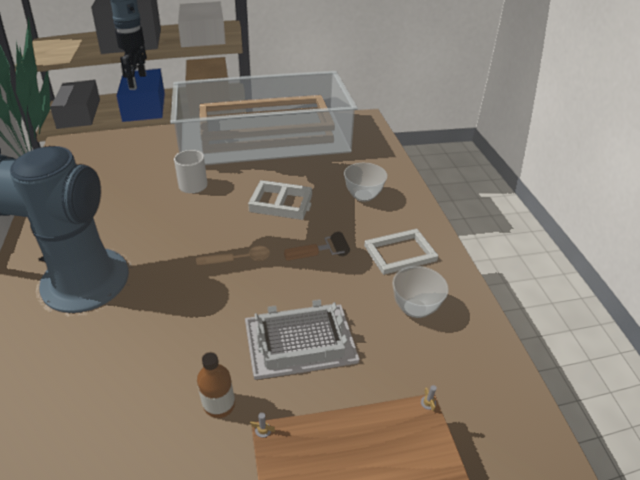

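The scene view shows the two-window deckle around (419,272) and the mould at (241,240). The side view shows the deckle at (281,198) and the mould at (301,335). The plain frame is at (298,348) in the scene view.

Run:
```python
from h import *
c=calibration("scene");s=calibration("side")
print("deckle",onz(c,(420,271),.03),onz(s,(281,192),.03))
print("mould",onz(c,(242,238),.036),onz(s,(301,333),.036))
print("mug",onz(c,(470,230),0), "tub",onz(c,(413,365),0),"roller",onz(c,(329,297),.02))
for p in((415,248),(449,263),(387,278)):print(onz(c,p,.03))
w=calibration("wrist");st=telemetry.state();T=Ro.from_quat(st['tcp_rot'])
o,d=ray(w,(320,240));print("cam in tool",T.inv().apply(o-st['tcp_pos']),T.inv().apply(d),w['fx'],w['k1'])
print(T.as_matrix())
```

```text
deckle [0.50720705 0.22334226 0.03      ] [0.50957787 0.22941068 0.03      ]
mould [ 0.49097015 -0.25660335  0.036     ] [ 0.47979178 -0.26960466  0.036     ]
mug [0.29444342 0.3615311  0.        ] tub [0.76274317 0.22651302 0.        ] roller [0.62767938 0.00916744 0.02      ]
[0.42821324 0.20589547 0.03      ]
[0.46444158 0.29656708 0.03      ]
[0.54725641 0.14258178 0.03      ]
cam in tool [ 0.07722634 -0.00032021 -0.14234113] [-0.29848216  0.00261554  0.95441478] 395.11874014727084 -0.0407935752298767
[[-9.72798282e-01  2.31652982e-01 -6.30892435e-04]
 [ 2.31653747e-01  9.72796731e-01 -1.74984284e-03]
 [ 2.08373787e-04 -1.84839271e-03 -9.99998270e-01]]
```

```bash
cat >> h.py <<'E'
def plan(pos,yaw,n):
    """rows (turn about world z & levelled, straight line) to TCP pos with tool y at yaw, tool z down"""
    st=telemetry.state(); R=Ro.from_quat(st['tcp_rot']); p=np.array(st['tcp_pos'])
    y=np.array([np.cos(yaw),np.sin(yaw),0]); z=np.array([0,0,-1.]); G=Ro.from_matrix(np.c_[np.cross(y,z),y,z])
    w=(R.inv()*G).as_rotvec()/n; d=(np.array(pos)-p)/n
    for i in range(n):
        print(np.r_[w.round(3),(R.inv().apply(d)*1000).round(1)].tolist()); R=R*Ro.from_rotvec(w)
E
python3 -c "
from h import *
plan((.508,.226,.24),2.65,10)"
```

```text
[-0.0, -0.0, -0.131, -44.2, -23.7, -0.9]
[-0.0, -0.0, -0.131, -40.7, -29.3, -0.9]
[-0.0, -0.0, -0.131, -36.5, -34.3, -0.9]
[-0.0, -0.0, -0.131, -31.7, -38.8, -0.9]
[-0.0, -0.0, -0.131, -26.4, -42.7, -0.9]
[-0.0, -0.0, -0.131, -20.5, -45.7, -0.9]
[-0.0, -0.0, -0.131, -14.4, -48.0, -0.9]
[-0.0, -0.0, -0.131, -8.0, -49.5, -0.9]
[-0.0, -0.0, -0.131, -1.4, -50.1, -0.9]
[-0.0, -0.0, -0.131, 5.2, -49.9, -0.9]
```

Emit:
drive_tool(
  commands=[
    [0, 0, -0.13, -44, -24, -1, 0],
    [0, 0, -0.13, -41, -29, -1, 0],
    [0, 0, -0.13, -36, -34, -1, 0],
    [0, 0, -0.13, -32, -39, -1, 0],
    [0, 0, -0.13, -26, -43, -1, 0],
  ],
)

```text
t: 0.72
tcp_pos: [0.3207, 0.3909, 0.236]
tcp_rot: [-0.209, 0.978, -0.0, -0.0]
force: [-0.6, 0.3, 0.1]
gripper_width: 0.085
finger_force: 0.0
```

Emit:
drive_tool(
  commands=[
    [0, 0, -0.13, -20, -46, -1, 0],
    [0, 0, -0.13, -14, -48, -1, 0],
    [0, 0, -0.13, -8, -50, -1, 0],
    [0, 0, -0.13, -1, -50, -1, 0],
    [0, 0, -0.13, 5, -50, -1, 0],
  ],
)

```text
t: 1.35
tcp_pos: [0.506, 0.2216, 0.2409]
tcp_rot: [-0.51, 0.86, 0.0, -0.0]
force: [0.4, 0.6, 0.5]
gripper_width: 0.0852
finger_force: 0.0
```

Run:
```python
from h import *
import pickle
print(telemetry.state()['tcp_pos'],telemetry.state()['joint_velocities'].round(2))
c=calibration("wrist"); im=snapshot("wrist"); cv2.imwrite("pics/w1.png",im); pickle.dump(c,open("w1.pkl","wb"))
print(telemetry.state()['tcp_pos'])
```

```text
[0.50599645 0.22160513 0.24089147] [-0.65  0.31  0.45  0.14  0.   -1.68]
[0.51064929 0.21741985 0.24065601]
```

View pics/w1.png

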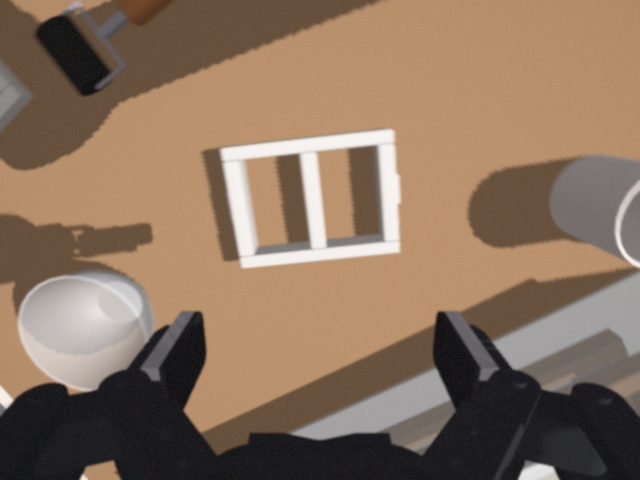

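The deckle is in full view, top corners about (222,149), (394,130), (399,251) and (242,267), with the bar running from (308,152) to (318,248). The arm was still moving, so I take a fresh frame.

Run:
```python
from h import *
c=calibration("wrist"); im=snapshot("wrist"); st=telemetry.state(); print(st['tcp_pos'],abs(st['joint_velocities']).max())
hsv=cv2.cvtColor(im,cv2.COLOR_BGR2HSV)
m=((hsv[...,1]<45)&(hsv[...,2]>185)).astype(np.uint8)
n,l,s,ce=cv2.connectedComponentsWithStats(m)
for i in range(1,n):
    if s[i,4]>400: print(i,s[i],ce[i])
i=min((i for i in range(1,n) if s[i,4]>2000),key=lambda i:np.hypot(*(ce[i]-(320,200))))
ct=max(cv2.findContours((l==i).astype(np.uint8),0,1)[0],key=cv2.contourArea)[:,0]
W=np.array([onz(c,p,.03)[:2] for p in ct.astype(float)])
r=cv2.minAreaRect((W*1000).astype(np.float32)); print(r)
# windows -> second estimate by hole centroids, direction
cv2.imwrite("pics/w2.png",im); cv2.imwrite("pics/m2.png",m*255)
b=cv2.boxPoints(r)/1000
print([px(c,[*p,.03]).round() for p in b])
```

```text
[0.50833753 0.21968236 0.24055752] 0.10185894265506241
2 [ 232  132  177  138 9127] [320.66812753 198.76092911]
6 [  28  278  123  113 8003] [ 87.34874422 329.27364738]
((506.3529357910156, 218.26710510253906), (113.58211517333984, 153.66168212890625), 67.26874542236328)
[array([406., 131.]), array([231., 150.]), array([251., 270.]), array([411., 254.])]
```

```bash
python3 -c "
from h import *
plan((.5063,.2183,.06),2.745,4)"
```

```text
[-0.0, -0.0, -0.028, 0.5, 0.3, 45.1]
[-0.0, -0.0, -0.028, 0.5, 0.3, 45.1]
[-0.0, -0.0, -0.028, 0.5, 0.3, 45.1]
[-0.0, -0.0, -0.028, 0.5, 0.3, 45.1]
```

Emit:
drive_tool(
  commands=[
    [0, 0, -0.028, 0.5, 0.3, 45, 100],
    [0, 0, -0.028, 0.5, 0.3, 45, 100],
    [0, 0, -0.028, 0.5, 0.3, 45, 100],
    [0, 0, -0.028, 0.5, 0.3, 45, 100],
    [0, 0, 0, 0, 0, 0, 100],
  ],
  newtons=40,
)

```text
t: 2.08
tcp_pos: [0.4987, 0.2209, 0.0577]
tcp_rot: [-0.555, 0.832, 0.001, -0.004]
force: [-1.3, -0.0, 0.1]
gripper_width: 0.0522
finger_force: 0.0
```

Run:
```python
from h import *
c=calibration("wrist"); im=snapshot("wrist"); st=telemetry.state(); print(st['tcp_pos'],st['gripper_width'],abs(st['joint_velocities']).max())
# predicted deckle top outline, bar, pads
ct=np.array([.5063,.2183]);a=2.745;u=np.array([np.cos(a),np.sin(a)]);v=np.array([-u[1],u[0]])
for x0,x1,y0,y1 in((-.076,.076,-.057,.057),(-.007,.007,-.045,.045)):
    q=[px(c,[*(ct+x*u+y*v),.03]) for x,y in((x0,y0),(x1,y0),(x1,y1),(x0,y1))]
    cv2.polylines(im,[np.int32(q)],True,(0,0,255),1)
cv2.imwrite("pics/w3.png",im)
plan((.5063,.2183,.007),2.745,3)
```

```text
[0.50104619 0.22154685 0.06026659] 0.05177302746924094 0.06917574006203765
[0.001, -0.001, 0.001, 0.3, -2.1, 17.7]
[0.001, -0.001, 0.001, 0.3, -2.1, 17.8]
[0.001, -0.001, 0.001, 0.3, -2.1, 17.8]
```

View pics/w3.png

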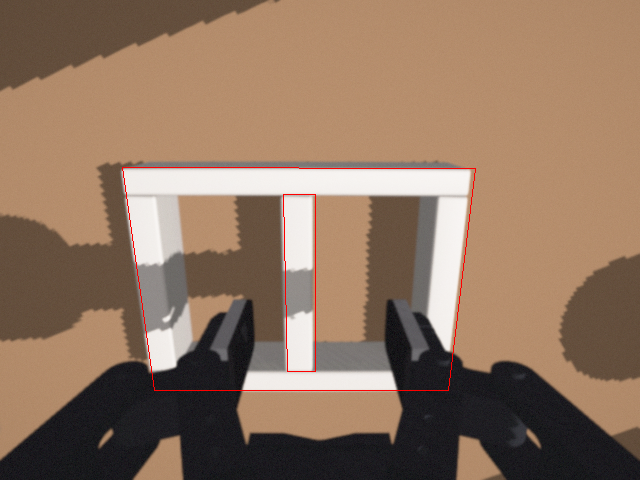

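The predicted outline (red) matches the deckle to about 1 mm: bar x 284–315, fingers in both windows. The TCP is 6 mm off along tool y, so I correct that on the way down.

Emit:
drive_tool(
  commands=[
    [0, 0, 0, 0.3, -3, 5, 100],
    [0, 0, 0, 0.3, -3, 18, 100],
    [0, 0, 0, 0.3, 0, 18, 100],
    [0, 0, 0, 0, 0, 12, 100],
    [0, 0, 0, 0, 0, 0, 100],
  ],
)

```text
t: 2.75
tcp_pos: [0.5087, 0.2186, 0.0085]
tcp_rot: [-0.556, 0.831, 0.0, 0.0]
force: [0.1, 0.1, 0.4]
gripper_width: 0.0517
finger_force: 0.0
```

Emit:
drive_tool(
  commands=[
    [0, 0, 0, 0, 0, 0, 100],
  ],
)

```text
t: 2.88
tcp_pos: [0.5094, 0.2189, 0.0093]
tcp_rot: [-0.556, 0.831, -0.0, 0.001]
force: [0.3, -0.6, 0.3]
gripper_width: 0.0515
finger_force: 0.0
```

Emit:
drive_tool(
  commands=[
    [0, 0, 0, 1.5, 2.6, 2, 100],
    [0, 0, 0, 0, 0, 0, 160],
    [0, 0, 0, 0, 0, 0, 255],
    [0, 0, 0, 0, 0, 0, 255],
    [0, 0, 0, 0, 0, 0, 255],
  ],
  newtons=40,
)

```text
t: 3.5
tcp_pos: [0.506, 0.2183, 0.0067]
tcp_rot: [-0.556, 0.831, -0.0, 0.0]
force: [0.2, -0.2, 3.2]
gripper_width: 0.0132
finger_force: 39.6
```

Emit:
drive_tool(
  commands=[
    [0, 0, 0, 0, 0, 0, 255],
    [0, 0, 0, 0, 0, 0, 255],
    [0, 0, 0, 0, 0, 0, 255],
  ],
  newtons=90,
)

```text
t: 3.88
tcp_pos: [0.5062, 0.2184, 0.0069]
tcp_rot: [-0.556, 0.831, -0.0, 0.001]
force: [-0.8, 1.2, 5.0]
gripper_width: 0.0124
finger_force: 88.5
```

Emit:
drive_tool(
  commands=[
    [0, 0, 0, 0, 0, -10, 255],
    [0, 0, 0, 0, 0, -30, 255],
    [0, 0, 0, 0, 0, -50, 255],
    [0, 0, 0, 0, 0, -50, 255],
    [0, 0, 0, 0, 0, -50, 255],
  ],
)

```text
t: 4.5
tcp_pos: [0.5045, 0.2179, 0.1976]
tcp_rot: [-0.556, 0.831, 0.0, -0.001]
force: [0.1, 0.1, -2.0]
gripper_width: 0.0122
finger_force: 87.9
```

```bash
python3 -c "
from h import *
st=telemetry.state();print(st['tcp_pos'],st['gripper_width'],st['force'])
c=calibration('scene');s=calibration('side')
print('bottle',onz(c,(221,199),0),onz(s,(217,408),0))
plan((.49,-.06,.28),3.14,8)"
```

```text
[0.50452747 0.21793316 0.1976339 ] 0.012242313216933283 [ 0.13699716  0.08467262 -1.9503006 ]
bottle [ 3.10044458e-01 -3.87975796e-01  1.11022302e-16] [ 0.29866434 -0.39277777  0.        ]
[0.0, -0.0, -0.049, 32.8, -11.6, -10.3]
[0.0, -0.0, -0.049, 33.3, -10.0, -10.3]
[0.0, -0.0, -0.049, 33.8, -8.3, -10.3]
[0.0, -0.0, -0.049, 34.1, -6.7, -10.3]
[0.0, -0.0, -0.049, 34.4, -5.0, -10.3]
[0.0, -0.0, -0.049, 34.6, -3.3, -10.3]
[0.0, -0.0, -0.049, 34.8, -1.6, -10.3]
[0.0, -0.0, -0.049, 34.8, 0.1, -10.3]
```

Emit:
drive_tool(
  commands=[
    [0, 0, -0.08, 33, -11, -8, 255],
    [0, 0, -0.08, 42, -10, -12, 255],
    [0, 0, -0.08, 42, -6, -12, 255],
    [0, 0, -0.08, 43, -3, -12, 255],
    [0, 0, -0.08, 43, 0, -12, 255],
  ],
)

```text
t: 5.12
tcp_pos: [0.488, 0.0112, 0.2524]
tcp_rot: [0.711, -0.703, -0.001, 0.0]
force: [1.0, 0.5, -2.2]
gripper_width: 0.0117
finger_force: 88.0
```

Emit:
drive_tool(
  commands=[
    [0, 0, 0, 42, 0, -12, 255],
    [0, 0.13, 0, 32, 0, -10, 255],
    [0, 0.13, 0, 0, 0, 0, 255],
    [0, 0.13, 0, 0, 0, 0, 255],
    [0, 0, 0, 0, 0, 0, 255],
  ],
)

```text
t: 5.75
tcp_pos: [0.4886, -0.0598, 0.2731]
tcp_rot: [0.698, -0.69, 0.136, 0.137]
force: [-0.1, 0.5, -1.5]
gripper_width: 0.0124
finger_force: 88.0
```

Run:
```python
from h import *
import pickle
snapshot("side")
snapshot("side")
c=calibration("wrist"); im=snapshot("wrist"); cv2.imwrite("pics/w4.png",im)
st=telemetry.state(); print(st['tcp_pos'],st['tcp_rot'],abs(st['joint_velocities']).max(),st['gripper_width'],st['t'])
pickle.dump(c,open("w4.pkl","wb"))
```

```text
[ 0.489494   -0.06181391  0.27433294] [ 0.69627963 -0.69131809  0.13688243  0.13615129] 0.011861146127726591 0.012298198784033248 5.9
```

View pics/w4.png

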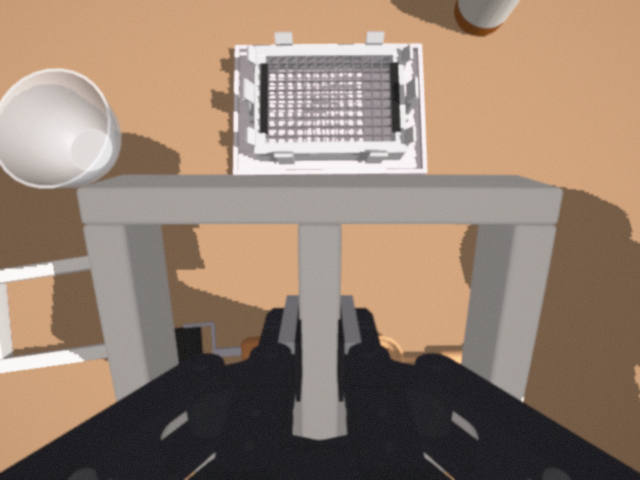

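The mould is clear of the held deckle. Its black seals sit at about (264,98) and (395,97), and the tray corners are near (235,45), (422,44), (425,173) and (234,174). The deckle sits square in the grip, with its rail's inner edge at row 222 and its bar at columns 298–342.

Run:
```python
from h import *
import pickle
c=pickle.load(open("w4.pkl","rb")); im=cv2.imread("pics/w4.png"); st=telemetry.state()
g=cv2.cvtColor(im,cv2.COLOR_BGR2GRAY); sat=cv2.cvtColor(im,cv2.COLOR_BGR2HSV)[...,1]
m=((g<45)).astype(np.uint8); m[175:]=0; m[:,:240]=0;m[:,420:]=0
n,l,s,ce=cv2.connectedComponentsWithStats(m)
P=[]
for i in range(1,n):
    if s[i,4]>150:
        ys,xs=np.where(l==i); W=np.array([onz(c,(x,y),.039)[:2] for x,y in zip(xs,ys)])*1000
        r=cv2.minAreaRect(W.astype(np.float32)); print(s[i],r,W.mean(0)); P.append(np.array(r[0]))
if len(P)==2: d=P[0]-P[1]; print("mid",(P[0]+P[1])/2,np.hypot(*d),np.degrees(np.arctan2(d[1],d[0])))
# tray / mould outline: unsaturated bright
w=((sat<60)&(g>90)).astype(np.uint8); w[:,:200]=0; w[174:]=0; w[:,440:]=0
ct=max(cv2.findContours(w,0,1)[0],key=cv2.contourArea)[:,0].astype(float); ct=ct[(ct[:,1]>42)]
print("tray z=.01",cv2.minAreaRect((np.array([onz(c,p,.01)[:2] for p in ct])*1000).astype(np.float32)))
# deckle in tool frame, top plane at tool z=-23 mm
T=Ro.from_quat(st['tcp_rot'])
for uv in((320,222),(90,222),(553,222),(299,300),(340,300)):
    o,d=ray(c,uv); o=T.inv().apply(o-st['tcp_pos']); d=T.inv().apply(d); print(uv,((o+d*(-.023-o[2])/d[2])*1000).round(1))
```

```text
tray z=.01 ((479.566162109375, -264.2298889160156), (215.6607208251953, 151.8990478515625), 0.7095524072647095)
(320, 222) [ 44.6   1.1 -23. ]
(90, 222) [ 44.6 -71.6 -23. ]
(553, 222) [ 44.8  74.8 -23. ]
(299, 300) [ 17.8  -5.8 -23. ]
(340, 300) [ 17.8   7.8 -23. ]
```

Run:
```python
from h import *
import pickle
c=pickle.load(open("w4.pkl","rb")); im=cv2.imread("pics/w4.png")
g=cv2.cvtColor(im,cv2.COLOR_BGR2GRAY)
print(g[100,252:275],g[100,385:408])
print(g[55:75,265],g[125:140,265],g[55:75,396])
for th in(50,60):
  P=[]
  for x0,x1 in((257,272),(388,403)):
    m=np.zeros_like(g); m[58:140,x0:x1]=g[58:140,x0:x1]<th
    n,l,s,ce=cv2.connectedComponentsWithStats(m); i=1+np.argmax(s[1:,4])
    ys,xs=np.where(l==i); W=np.array([onz(c,(x,y),.039)[:2] for x,y in zip(xs,ys)])*1000
    r=cv2.minAreaRect(W.astype(np.float32)); print(th,s[i],r,W.mean(0)); P.append(np.array(r[0]))
  d=P[0]-P[1]; print("mid",(P[0]+P[1])/2,np.hypot(*d),np.degrees(np.arctan2(d[1],d[0])))
cv2.imwrite("pics/c4.png",cv2.resize(im[20:180,220:440],None,fx=3.6,fy=3.6,interpolation=cv2.INTER_CUBIC))
```

```text
[232 229 220 229 236 227 184 137  92  56  49  51  45  52  51  80 121 155
 179 183 186 186 182] [141 141 142 135 122  97  69  48  39  38  33  31  37  47  86 124 141 143
 144 137 122 115 124]
[234 221 210 209 215 214 206 177 120  68  52  51  49  48  48  52  51  51
  50  50] [ 51  51  47  51  49  51  53  84 133 173 192 191 193 206 217] [234 224 203 198 213 217 191 129  70  55  58  55  53  52  53  52  53  53
  48  54]
50 [262  91   4  15  36] ((548.2389526367188, -260.3271484375), (3.1386234760284424, 15.243720054626465), 1.4021590948104858) [ 548.12113378 -260.32581549]
50 [392  65   7  51 219] ((410.8830261230469, -270.6473693847656), (54.96630859375, 6.291000843048096), 89.29155731201172) [ 411.40300723 -269.71605338]
mid [ 479.56098938 -265.48725891] 137.7430851579476 4.296838033996393
60 [261  65   6  67 357] ((548.249267578125, -260.72674560546875), (5.227874279022217, 72.15133666992188), 1.3788708448410034) [ 547.93627861 -259.73672521]
60 [391  64   8  67 416] ((411.4915466308594, -263.1651916503906), (72.30684661865234, 7.357090473175049), 89.29258728027344) [ 411.43318882 -263.68593076]
mid [ 479.8704071  -261.94596863] 136.77945846436214 1.0214989166369555
```

View pics/c4.png

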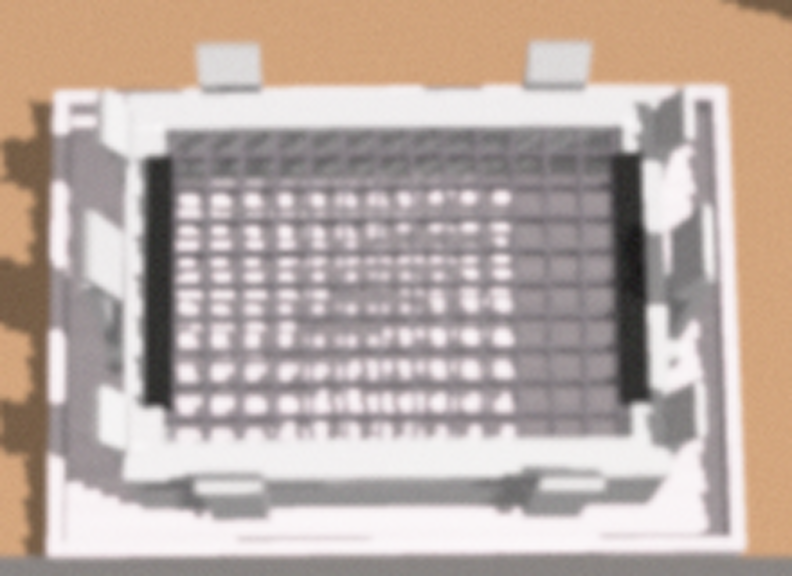

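The crop shows both seals clearly, with the mould almost square to the world: centre about (480,-262) mm, turned about 1°. I move over it with a level tool, staying high.

```bash
python3 -c "
from h import *
plan((.4803,-.262,.12),3.157,6)"
```

```text
[0.0, -0.065, -0.001, 21.1, 1.8, 36.4]
[0.0, -0.065, -0.001, 23.4, 1.8, 35.0]
[0.0, -0.065, -0.001, 25.6, 1.8, 33.4]
[0.0, -0.065, -0.001, 27.8, 1.9, 31.7]
[0.0, -0.065, -0.001, 29.7, 1.9, 29.8]
[0.0, -0.065, -0.001, 31.6, 2.0, 27.8]
```

Emit:
drive_tool(
  commands=[
    [0, -0.065, 0, 21, 2, 36, 255],
    [0, -0.065, 0, 23, 2, 35, 255],
    [0, -0.065, 0, 26, 2, 33, 255],
    [0, -0.065, 0, 28, 2, 32, 255],
    [0, -0.065, 0, 30, 2, 30, 255],
  ],
)

```text
t: 6.52
tcp_pos: [0.4807, -0.2311, 0.1462]
tcp_rot: [0.709, -0.705, 0.023, 0.021]
force: [-0.3, 0.3, -1.6]
gripper_width: 0.0123
finger_force: 88.0
```

Emit:
drive_tool(
  commands=[
    [0, -0.065, -0.003, 32, 2, 28, 255],
    [0, 0, 0, 0, 0, 0, 255],
    [0, 0, 0, 0, 0, 0, 255],
    [0, 0, 0, 0, 0, 0, 255],
  ],
)

```text
t: 7.02
tcp_pos: [0.4796, -0.2621, 0.1213]
tcp_rot: [0.711, -0.703, 0.001, -0.0]
force: [-0.4, -0.3, -1.6]
gripper_width: 0.012
finger_force: 88.0
```

Run:
```python
from h import *
import pickle
c=calibration("wrist"); im=snapshot("wrist"); cv2.imwrite("pics/w5.png",im)
st=telemetry.state(); print(st['tcp_pos'],st['tcp_rot'],abs(st['joint_velocities']).max(),st['gripper_width'],st['t'])
pickle.dump(c,open("w5.pkl","wb"))
plan((.4803,-.262,.09),3.157,1)
```

```text
[ 0.47969321 -0.26184086  0.12125189] [ 7.11240994e-01 -7.02947863e-01  7.13370000e-04 -2.04772990e-04] 0.006371116182147489 0.01242355266760097 7.075
[-0.001, -0.001, -0.004, 0.1, -0.6, 31.3]
```

View pics/w5.png

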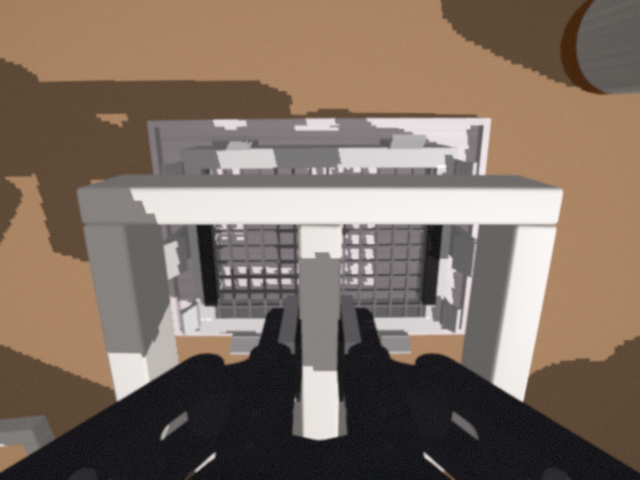

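Both seals are visible through the windows, left about (207,265) and right about (433,265), with bottom ends at row 305. I measure them relative to the deckle's own bar and rail.

Run:
```python
from h import *
import pickle
c=pickle.load(open("w5.pkl","rb")); im=cv2.imread("pics/w5.png"); st=telemetry.state()
g=cv2.cvtColor(im,cv2.COLOR_BGR2GRAY).astype(float); T=Ro.from_quat(st['tcp_rot'])
def tool(uv,z=None,zt=None):
    if zt is None: return T.inv().apply(onz(c,uv,z)-st['tcp_pos'])*1000
    o,d=ray(c,uv); o=T.inv().apply(o-st['tcp_pos']); d=T.inv().apply(d); return (o+d*(zt-o[2])/d[2])*1000
print(g[260,190:225].astype(int),g[260,415:450].astype(int)); print(g[298:312,208].astype(int),g[298:312,433].astype(int))
P=[]
for x0,x1 in((190,225),(415,450)):
    m=np.zeros(g.shape,np.uint8); m[228:315,x0:x1]=g[228:315,x0:x1]<40
    n,l,s,_=cv2.connectedComponentsWithStats(m); i=1+np.argmax(s[1:,4]); print(s[i])
    ys,xs=np.where(l==i); W=np.array([tool((x,y),.039)[:2] for x,y in zip(xs,ys)])
    L=cv2.fitLine(W.astype(np.float32),cv2.DIST_L2,0,.01,.01).ravel(); k=L[1]/L[0]
    P.append((L[3]-k*L[2],k,W[:,0].min())); print("y at x=0, slope, xmin",P[-1])
print("mid y",(P[0][0]+P[1][0])/2,"span",P[1][0]-P[0][0],"angle(from ends)",(P[1][2]-P[0][2])/(P[1][0]-P[0][0]))
E=np.array
for y in(240,270):
    r=np.gradient(cv2.GaussianBlur(g,(3,3),0)[y]); print("bar row",y,[ (x,r[x].round()) for x in range(285,356) if abs(r[x])>12])
for uv in((300,235),(341,235),(320,222),(86,222),(553,222)): print(uv,tool(uv,zt=-.023).round(1))
```

```text
[119 118 115 117 115 116 115 110 107  85  49  32  27  25  22  17  23  19
  25  17  22  21  20  29  39  53  58  68  69  66  74  80  83  82  86] [ 89  89  95  87  79  68  65  62  58  52  43  34  35  38  37  40  39  37
  38  36  39  36  37  69 134 184 214 217 220 217 219 220 222 225 229]
[ 22  20  19  28  29  35  46  79 140 189 206 211 207 208] [ 39  38  39  38  41  47  88 137 157 143 121 113 119 122]
[198 228  20  76 972]
y at x=0, slope, xmin (np.float32(-67.354355), np.float32(-0.0044768522), np.float64(-34.97277462112247))
[422 228  19  75 727]
y at x=0, slope, xmin (np.float32(68.74911), np.float32(0.014997714), np.float64(-34.1147115204653))
mid y 0.69737625 span 136.10345 angle(from ends) 0.0063044917062759056
bar row 240 [(293, np.float64(-14.0)), (296, np.float64(17.0)), (297, np.float64(19.0)), (298, np.float64(21.0)), (299, np.float64(24.0)), (300, np.float64(24.0)), (301, np.float64(19.0)), (341, np.float64(-23.0)), (342, np.float64(-33.0)), (343, np.float64(-30.0)), (344, np.float64(-14.0)), (350, np.float64(16.0)), (351, np.float64(26.0)), (352, np.float64(27.0)), (353, np.float64(17.0))]
bar row 270 [(287, np.float64(-13.0)), (288, np.float64(-17.0)), (289, np.float64(-16.0)), (290, np.float64(-14.0)), (291, np.float64(-14.0)), (292, np.float64(-15.0)), (293, np.float64(-15.0)), (296, np.float64(21.0)), (297, np.float64(16.0)), (345, np.float64(14.0)), (347, np.float64(-14.0)), (348, np.float64(-13.0)), (350, np.float64(23.0)), (351, np.float64(26.0)), (352, np.float64(17.0))]
(300, 235) [ 41.2  -5.2 -23. ]
(341, 235) [ 41.2   7.7 -23. ]
(320, 222) [ 45.4   1.1 -23. ]
(86, 222) [ 45.5 -73.  -23. ]
(553, 222) [ 45.6  74.8 -23. ]
```

Emit:
drive_tool(
  commands=[
    [0, 0, -0.005, 0.5, -0.3, 15, 255],
    [0, 0, 0, 0, 0, 20, 255],
    [0, 0, 0, 0, 0, 15, 255],
    [0, 0, 0, 0, 0, 4, 255],
    [0, 0, 0, 0, 0, 0, 255],
  ],
)

```text
t: 7.7
tcp_pos: [0.4794, -0.2628, 0.0661]
tcp_rot: [0.713, -0.702, -0.0, 0.0]
force: [1.3, -0.3, -0.6]
gripper_width: 0.0124
finger_force: 88.0
```

Emit:
drive_tool(
  commands=[
    [0, 0, 0, 0, 0, 3, 255],
    [0, 0, 0, 0, 0, 2, 255],
    [0, 0, 0, 0, 0, 2, 255],
    [0, 0, 0, 0, 0, 0, 255],
  ],
)

```text
t: 8.2
tcp_pos: [0.4799, -0.2634, 0.0597]
tcp_rot: [0.712, -0.702, 0.001, -0.0]
force: [-0.3, -1.2, 1.2]
gripper_width: 0.0119
finger_force: 88.6
```

Emit:
drive_tool(
  commands=[
    [0, 0, 0, 0, 0, 2, 255],
    [0, 0, 0, 0, 0, 2, 255],
    [0, 0, 0, 0, 0, 0, 255],
  ],
)

```text
t: 8.57
tcp_pos: [0.4802, -0.2635, 0.0559]
tcp_rot: [0.713, -0.702, 0.001, -0.0]
force: [-0.0, -0.5, 4.9]
gripper_width: 0.0118
finger_force: 89.0
```

Run:
```python
from h import *
a=snapshot("scene")[195:285,190:290];b=snapshot("side")[285:385,235:370]
z=lambda i:cv2.resize(i,(400,360),interpolation=cv2.INTER_CUBIC)
w=cv2.resize(snapshot("wrist")[100:400],(512,240))
o=np.zeros((600,800,3),np.uint8);o[:360,:400]=z(a);o[:360,400:]=z(b);o[360:,:512]=w
cv2.imwrite("pics/p6.png",o);s=telemetry.state();print(s['tcp_pos'],s['force'],s['moment'])
```

```text
[ 0.48014537 -0.26345859  0.05586855] [ 0.1427864  -0.82171733  5.21969247] [-0.01543318 -0.05751847  0.0394546 ]
```

View pics/p6.png

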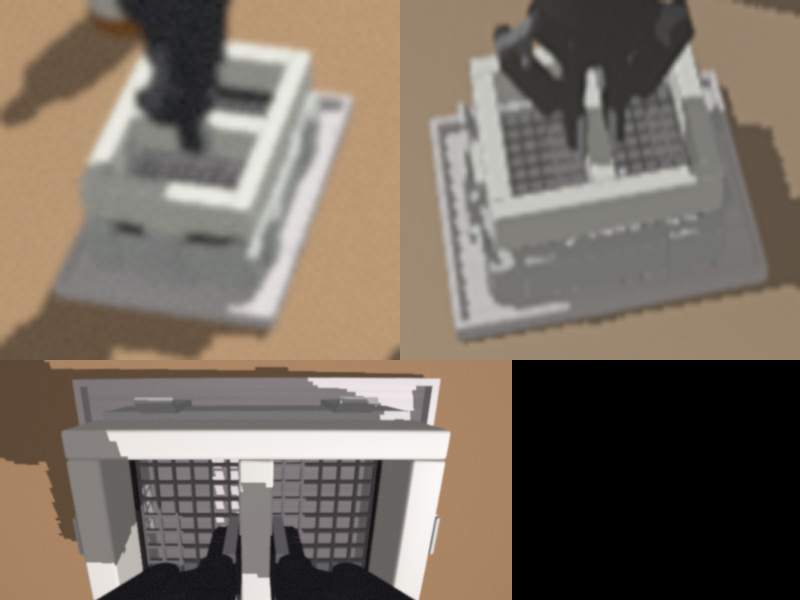

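The deckle sits square over the mould: both hooks show at its ends (wrist panel about (76,535) and (434,535)) and the far guides lie outside the rail. I keep pressing straight down.

Emit:
drive_tool(
  commands=[
    [0, 0, 0, 0, 0, 2, 255],
    [0, 0, 0, 0, 0, 2, 255],
    [0, 0, 0, 0, 0, 0, 255],
  ],
)

```text
t: 9.1
tcp_pos: [0.4808, -0.2638, 0.0524]
tcp_rot: [0.713, -0.702, 0.002, -0.0]
force: [-0.8, -0.7, 7.5]
gripper_width: 0.0124
finger_force: 89.3
```

Emit:
drive_tool(
  commands=[
    [0, 0, 0, 0, 0, 1.5, 255],
    [0, 0, 0, 0, 0, 1.5, 255],
    [0, 0, 0, 0, 0, 0, 255],
  ],
)

```text
t: 9.48
tcp_pos: [0.4798, -0.2634, 0.0484]
tcp_rot: [0.712, -0.702, 0.0, 0.0]
force: [0.7, -1.9, 3.6]
gripper_width: 0.0124
finger_force: 88.8
```

Emit:
drive_tool(
  commands=[
    [0, 0, 0, 0, 0, 1.5, 255],
    [0, 0, 0, 0, 0, 1, 255],
    [0, 0, 0, 0, 0, 0, 255],
  ],
)

```text
t: 9.85
tcp_pos: [0.4796, -0.263, 0.0458]
tcp_rot: [0.713, -0.702, 0.0, -0.0]
force: [-0.3, -1.0, 4.5]
gripper_width: 0.012
finger_force: 89.2
```

Emit:
drive_tool(
  commands=[
    [0, 0, 0, 0, 0, 1, 255],
    [0, 0, 0, 0, 0, 0, 255],
  ],
)

```text
t: 10.1
tcp_pos: [0.4797, -0.263, 0.0455]
tcp_rot: [0.713, -0.702, 0.0, -0.0]
force: [-1.0, 0.0, 10.9]
gripper_width: 0.0121
finger_force: 90.1
```

Emit:
drive_tool(
  commands=[
    [0, 0, 0, 0, 0, 0.8, 255],
    [0, 0, 0, 0, 0, 0, 255],
  ],
)

```text
t: 10.35
tcp_pos: [0.4796, -0.263, 0.0448]
tcp_rot: [0.713, -0.702, 0.0, -0.0]
force: [-2.4, -0.6, 11.2]
gripper_width: 0.0123
finger_force: 89.8
```

Emit:
drive_tool(
  commands=[
    [0, 0, 0, 0, 0, 0.8, 255],
    [0, 0, 0, 0, 0, 0, 255],
  ],
)

```text
t: 10.6
tcp_pos: [0.4797, -0.263, 0.0445]
tcp_rot: [0.713, -0.702, 0.0, -0.0]
force: [-3.9, 2.0, 15.1]
gripper_width: 0.0122
finger_force: 90.8
```

Emit:
drive_tool(
  commands=[
    [0, 0, 0, 0, 0, 0.7, 255],
    [0, 0, 0, 0, 0, 0, 255],
  ],
)

```text
t: 10.85
tcp_pos: [0.4797, -0.263, 0.0442]
tcp_rot: [0.713, -0.702, 0.0, -0.0]
force: [-4.3, 1.6, 18.8]
gripper_width: 0.0119
finger_force: 91.2
```

Emit:
drive_tool(
  commands=[
    [0, 0, 0, 0, 0, 0.5, 255],
    [0, 0, 0, 0, 0, 0, 255],
  ],
)

```text
t: 11.1
tcp_pos: [0.4797, -0.263, 0.0438]
tcp_rot: [0.713, -0.702, 0.001, -0.0]
force: [-4.6, 1.2, 17.7]
gripper_width: 0.0123
finger_force: 90.9
```

```bash
python3 -c "
from h import *
for i in range(2):
    snapshot('side');s=telemetry.state();print(s['tcp_pos'],s['force'],s['moment'])"
```

```text
[ 0.47970927 -0.26303232  0.0437732 ] [-3.49008736  1.53570709 18.14171584] [0.35193293 0.82746445 0.05208875]
[ 0.47971866 -0.26299672  0.04378265] [-4.05453188  2.54293977 18.35183089] [ 0.33822032  0.80416067 -0.05907796]
```

Emit:
drive_tool(
  commands=[
    [0, 0, 0, 0, 0.4, 0.4, 255],
    [0, 0, 0, 0, 0, 0, 255],
  ],
)

```text
t: 11.45
tcp_pos: [0.4797, -0.263, 0.0436]
tcp_rot: [0.713, -0.702, 0.001, -0.0]
force: [-4.2, 2.3, 19.1]
gripper_width: 0.012
finger_force: 91.0
```

Run:
```python
from h import *
a=snapshot("scene")[195:285,190:290];b=snapshot("side")[285:385,235:370]
z=lambda i:cv2.resize(i,(400,360),interpolation=cv2.INTER_CUBIC)
W=snapshot("wrist");cv2.imwrite("pics/w7full.png",W);L=cv2.resize(W[180:330,50:140],(144,240));R=cv2.resize(W[180:330,500:590],(144,240))
o=np.zeros((600,800,3),np.uint8);o[:360,:400]=z(a);o[:360,400:]=z(b);o[360:,:384]=cv2.resize(W,(384,240));o[360:,400:544]=L;o[360:,560:704]=R
cv2.imwrite("pics/p7.png",o);s=telemetry.state();print(s['tcp_pos'],s['force'],s['moment'])
```

```text
[ 0.47969397 -0.26299965  0.04359436] [-4.0911215   1.37468485 19.95206868] [ 0.44914447  0.77614875 -0.05212195]
```

View pics/p7.png

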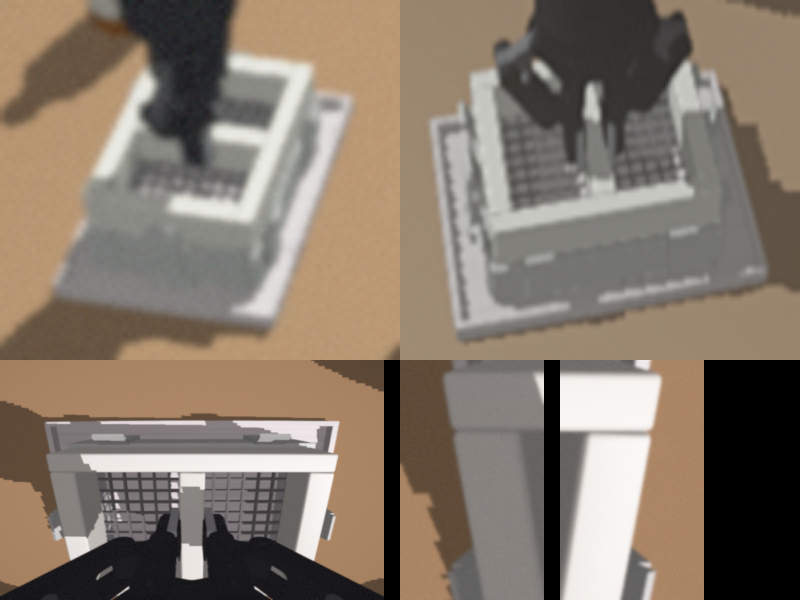

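The deckle looks low and level with both hooks at its ends (wrist panel (55,525) and (327,525)), but this view does not show whether they clicked. I press a touch more, then ease up to feel whether the hooks hold.

Emit:
drive_tool(
  commands=[
    [0, 0, 0, 0, 0, 0.5, 255],
    [0, 0, 0, 0, 0, 0, 255],
  ],
)

```text
t: 11.85
tcp_pos: [0.4797, -0.263, 0.0433]
tcp_rot: [0.713, -0.702, 0.001, -0.0]
force: [-3.9, 2.7, 20.6]
gripper_width: 0.0123
finger_force: 91.1
```

Emit:
drive_tool(
  commands=[
    [0, 0, 0, 0, 0, -0.7, 255],
    [0, 0, 0, 0, 0, -0.7, 255],
    [0, 0, 0, 0, 0, 0, 255],
  ],
)

```text
t: 12.22
tcp_pos: [0.4797, -0.263, 0.0439]
tcp_rot: [0.713, -0.702, 0.001, -0.0]
force: [-2.9, 2.1, 14.8]
gripper_width: 0.0125
finger_force: 90.4
```

Emit:
drive_tool(
  commands=[
    [0, 0, 0, 0, 0, -0.7, 255],
    [0, 0, 0, 0, 0, -0.7, 255],
    [0, 0, 0, 0, 0, 0, 255],
  ],
)

```text
t: 12.6
tcp_pos: [0.4797, -0.263, 0.044]
tcp_rot: [0.713, -0.702, 0.0, -0.0]
force: [1.3, -0.8, 5.0]
gripper_width: 0.0124
finger_force: 89.1
```

Emit:
drive_tool(
  commands=[
    [0, 0, 0, 0, 0, -0.7, 255],
    [0, 0, 0, 0, 0, -0.5, 255],
    [0, 0, 0, 0, 0, 0, 255],
  ],
)

```text
t: 12.98
tcp_pos: [0.4796, -0.2629, 0.0441]
tcp_rot: [0.713, -0.702, 0.0, -0.0]
force: [5.0, -2.1, -5.2]
gripper_width: 0.0126
finger_force: 87.9
```

```bash
python3 -c "
from h import *
s=telemetry.state();print(s['tcp_pos'],s['force'],s['moment'],Ro.from_quat(s['tcp_rot']).as_matrix()[:,2])"
```

```text
[ 0.47961523 -0.26294164  0.04411291] [ 4.96557075 -2.14461491 -5.22313081] [-0.49627758 -1.05924174  0.00271218] [ 6.22624589e-04  5.52595580e-04 -9.99999653e-01]
```

Pulling up with about 3.5 N net leaves the deckle at the clicked height with no tilt, and the wrist moment shows no sign of a one-sided load, so both hooks hold. I unload and let go.

Emit:
drive_tool(
  commands=[
    [0, 0, 0, 0, 0, 0.4, 255],
    [0, 0, 0, 0, 0, 0, 200],
    [0, 0, 0, 0, 0, 0, 110],
    [0, 0, 0, 0, 0, 0, 110],
    [0, 0, 0, 0, 0, 0, 110],
  ],
)

```text
t: 13.6
tcp_pos: [0.4788, -0.2628, 0.0446]
tcp_rot: [0.713, -0.702, -0.0, 0.0]
force: [-0.1, -0.4, 0.3]
gripper_width: 0.0485
finger_force: 0.0
```

Emit:
drive_tool(
  commands=[
    [0, 0, 0, 0, 0, -5, 110],
    [0, 0, 0, 0, 0, -20, 110],
    [0, 0, 0, 0, 0, -40, 110],
    [0, 0, 0, 0, 0, -50, 110],
    [0, 0, 0, 0, 0, -50, 110],
  ],
)

```text
t: 14.22
tcp_pos: [0.4788, -0.2628, 0.2115]
tcp_rot: [0.713, -0.702, -0.0, 0.0]
force: [0.7, 0.3, -0.0]
gripper_width: 0.0484
finger_force: 0.0
```

Run:
```python
from h import *
snapshot("side")
c=calibration("wrist");W=snapshot("wrist");cv2.imwrite("pics/w8.png",W)
s=telemetry.state();print(s['tcp_pos'],s['force'],s['gripper_width'],s['t'])
```

```text
[ 0.48212684 -0.2650922   0.21637542] [ 0.23076183 -1.16129046 -0.23198636] 0.048850188788543455 14.325
```

View pics/w8.png

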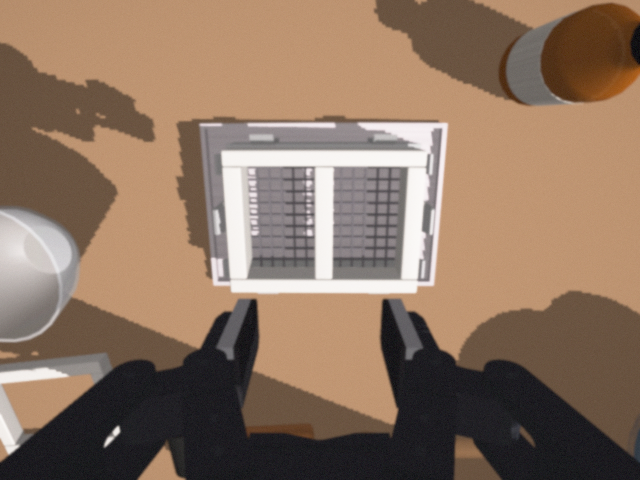

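The deckle sits level and square in the tray (corners about (222,150), (427,150), (417,291) and (231,291)), with a hook at each end at (217,220) and (428,218), and the fingers are clear.

```bash
python3 -c "
from h import *
print(order.close_job())"
```

```text
the job is handed in; nothing more can be done
None
```

The deckle is on the mould and held at clicked height (it stayed put under a light upward pull, so I take both hooks as clicked), pressed with about 22 N at most, released with the arm clear, and the job was handed in at about 14 s.

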